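# Pin the carrying handle to a macaron tray and hold the tray up level

## Task

The carrying handle has been set on the macaron tray's post but not locked. Push the lock pin fully home through the holes in the handle's sleeve and the post, until its collar meets the sleeve, and let go of it; then take the wooden handle bar, lift the tray about 10 cm clear of the counter and finish still holding it there by the bar alone, level and still, with all four macarons on it. Leave the two canisters and the bell alone.

Things in the scene. Friction and masses are not known exactly. Their poses are not given: they have to be found in the camera images.
- tray: round dark wooden tray, 184 mm wide, rim 18 mm high, floor 10 mm thick, about 0.45 kg, standing loose on the counter, turned up to 0.4 rad; a flat steel post, 10 mm thick (along the tray's x) and 26 mm wide (along y), stands at its centre up to 100 mm. Origin: centre of its underside; z up, x away from the robot
- post_hole (a point): centre of the 12 mm hole through the post, 80 mm above the tray's underside; the hole runs along the tray's x axis
- handle: lift-off handle, 0.14 kg, resting on the post's top with 1 mm play round it: brass sleeve 19 mm thick (x), 35 mm wide (y), from 20 mm below to 20 mm above its 11 mm holes (in line with the post's), pale wooden bar above. Origin: on the hole axis, mid-sleeve; x along the holes (front face x = -9.5 mm), z up. Unpinned it lifts off the post; pinned it rises 2 to 4 mm, then carries the tray
- handle_bar (a point): centre of the pale wooden handle bar, 46 mm above the handle's origin; the bar is 24 mm thick along the handle's x, 100 mm long along its y and 20 mm high
- lock_pin: lock pin, 0.045 kg, lying on the counter: steel shaft 8 mm thick, 38 mm long along its +x, last 4 mm tapered; behind it a collar 16 mm wide, 4 mm thick, then a red square grip 16 x 16 x 50 mm along -x. Origin: on the axis at the collar's front face, where the shaft starts; lying, the axis is 8 mm up. Let go when home, it stays in the holes, drooping a little
- pin_grip (a point): middle of the pin's red grip, on the axis, 30 mm behind the collar's front face
- macaron_0: a pink macaron, 47 mm wide, 28 mm high, lying loose on the tray about 51 mm from its centre; origin: centre of its underside
- macaron_1: a yellow macaron, 47 mm wide, 28 mm high, lying loose on the tray about 51 mm from its centre; origin: centre of its underside
- macaron_2: a bright red macaron, 47 mm wide, 28 mm high, lying loose on the tray about 51 mm from its centre; origin: centre of its underside
- macaron_3: a orange-brown macaron, 47 mm wide, 28 mm high, lying loose on the tray about 51 mm from its centre; origin: centre of its underside
- canister_a: clear canister of white sweets with a grey lid, 72 mm wide, 128 mm high; a bystander; origin: centre of its underside
- canister_b: clear canister of brown sweets with a grey lid, 72 mm wide, 128 mm high; a bystander; origin: centre of its underside
- call_bell: brass call bell with a black foot, 76 mm wide, 60 mm high; a bystander; origin: centre of its underside
Mind the look-alikes: they are no part of the job. Leave any turquoise look-alike of the macaron_2 alone. Leave any black look-alike of the macaron_0 alone.

How it is judged (in metres and radians):
On the way:
1. the lock pin is fully home through sleeve and post and let go, the tray still standing on the counter (distance between handle and lock_pin below 0.015 m and distance between post_hole and lock_pin below 0.018 m and angle between the x axis of lock_pin and the x axis of tray, either way round below 0.35 rad and contact force between lock_pin and the fingers below 0.3 N and height (world z) of tray below 0.01 m), for 0.2 s.
At the end, for the whole second after the job is handed in: Gripper on the bar, off tray and pin; pin home in sleeve and post (collar within 5 mm of the sleeve); tray underside 60 to 180 mm above the counter, tilt under 0.1 rad, slower than 20 mm/s and 0.15 rad/s; all four macarons on it (distance between handle and lock_pin below 0.015 m and distance between post_hole and lock_pin below 0.018 m and angle between the x axis of lock_pin and the x axis of tray, either way round below 0.35 rad and height (world z) of tray between 0.06 and 0.18 m and angle between tray's own z axis and vertical below 0.1 rad and linear speed of tray below 0.02 m/s and angular speed of tray below 0.15 rad/s and contact force between handle and the fingers above 2 N and contact force between each of tray, lock_pin and the fingers below 0.3 N and contact force between tray and the arm below 0.3 N and contact force between tray and canister_a below 0.3 N and contact force between tray and canister_b below 0.3 N and contact force between tray and call_bell below 0.3 N and z of macaron_0 in the frame of tray between 0.004 and 0.022 m and distance between each of macaron_0, macaron_1, macaron_2, macaron_3 and tray below 0.09 m and z of macaron_1 in the frame of tray between 0.004 and 0.022 m and z of macaron_2 in the frame of tray between 0.004 and 0.022 m and z of macaron_3 in the frame of tray between 0.004 and 0.022 m); the arm keeps its last pose, push and grip.
It fails at once if a macaron falls off the tray (distance between any of macaron_0, macaron_1, macaron_2, macaron_3 and tray above 0.11 m).
It fails at once if a canister or the bell is pushed more than 15 mm (distance of any of canister_a, canister_b, call_bell from where it was at the start of the episode above 0.015 m).
It also fails if it takes over 59 s, if anything falls off the work surface, if the arm or the gripper's body presses on something with over 40 N, if the wrist force passes 120 N, or if a joint passes its speed limit or range.

## Robot

A 6-joint arm with a two-finger parallel gripper is mounted at the origin on the work surface; the furniture and walls round the work are solid. World frame = base frame: x ahead of the robot, y to its left, z up, the work surface at z = 0. Lengths are in m, angles in degrees, forces in N, time in s.
With the tool pointing down it reaches from about 0.35 to 0.975 m from the base axis. Payload 17.4 kg.
Tool frame: the origin (TCP) lies midway between the tips of the shut fingers; the grasp point (between the pads) lies 19 mm behind it; z points along the fingers, y is the line along which they close (so a half turn about z gives the same grasp; the last joint's range is limited). The gripper opens to 85 mm and grips with 20 to 120 N. Pads are 22 mm wide; open, the fingers measure 114 mm over their backs; the gripper's body (76 mm by 85 mm) begins 54 mm behind the grasp point. The pads swing forward as they close: fully open they stand 13 mm farther back than shut.
Start: joints at [69.053, 6.646, 82.598, -0, 90.757, -2.166], TCP at [0.217, 0.639, 0.231] pointing down, gripper open.
Joint ranges: [-162.19, 162.19], [-47.58, 125.68], [4.15, 143.07], [-65.23, 245.23], [0.69, 171.88], [-170.13, 170.13]. Speed limits (degrees/s): [108.29, 108.29, 127.2, 180, 180, 180].

## Interface

Orientations are given as a 3x3 rotation matrix whose columns are the frame's x, y, z axes.
In Python, from rig import manip, optics gives the robot as it stands.
- The arm moves only by the tool step_arm, never from a script. Its argument "series" is a list of rows, each an object of numbers: "gripper": the opening, from 0 (shut) to 1 (fully open); "dx", "dy", "dz": the shift along the tool's x, y, z in m; "spin": the turn about the tool's z in degrees. In form: [{"gripper": .., "dx": .., "dy": .., "dz": .., "spin": ..}, ...]. A call has 1 to 20 rows; each row shifts and turns the commanded pose from where the row before left it, along the tool's axes as they then stand; what a row does not reach is not made up. A row lasts 1/10 s, in which the tool goes at most 50 mm and 8.59 degrees, less where a joint would pass 70% of its speed; a pose out of reach is approached as far as the arm can. A call with a gripper value outside its range is refused whole. The fingers move at their own pace and stop on an object; the grip force is fixed at half the most. Time passes only in rows, so rows that do not move let the fingers close. It gives the time, the measured TCP pose, the force, the opening and the grip force at its end, in the units of the state.
- manip.read_state(): the state, without advancing time (a new reading comes with each control period).
- optics.snapshot(name): name is "side" or "top" or "wrist"; returns a dict with "img" (384x512x3 uint8, blue, green, red), "range_z" (384x512 float32, m along the optical axis (not along the pixel's ray), 0 where there is no reading), "K" (3x3 intrinsics, pixels), "R" (3x3) and "t" (3): a world point X has camera coordinates R X + t. Camera axes: x right, y down, z forward; pixel columns grow to the right and rows downward; lengths in m; the calibration is good to about 2 mm. A picture is of the moment at which its call begins.
- manip.hand_in(): hands the job in; it is judged then, once.
The state is a dict: "time_s": time; "joints": joint angles; "dq": joint speeds; "tau": joint torques, N m; "eef_pos": TCP position; "ee_rot": TCP orientation; "force": force on the tool from outside, world axes, zero at the start; "wrist_torque": the same for the moment, N m; "grip_width": finger opening in m; "grip_force": force on a finger pad.
Only numpy, scipy, OpenCV 4.12 (cv2) and the standard library are available. Lean on these libraries where they do the work, as an engineer would, in place of code of your own. Each camera call takes 0.05 s, during which the arm holds its last target. There are 200 camera calls.

## Working session

There is one attempt and no reset: what is moved stays moved. The work goes in short steps, Python scripts to look and compute and a tool call to move; the robot and the scene stay as the last step left them, time stands still between calls to the robot, and variables do not carry over. Pictures are saved under pics/ and viewed, at most 10 in all, crops included, and the job is handed in when it is done.

Besides the shell and the picture viewer there is one more tool, called by a JSON object that holds its "name" and its "arguments". step_arm: Moves the arm, as the interface text tells. Its arguments: {"type":"object","properties":{"series":{"type":"array","items":{"type":"object","properties":{"gripper":{"type":"number"},"dx":{"type":"number"},"dy":{"type":"number"},"dz":{"type":"number"},"spin":{"type":"number"}}}}},"required":["series"]}

```bash
mkdir -p pics; cat > h.py <<'E'
import numpy as np, cv2
from rig import manip, optics
def cloud(s):
    z=s["range_z"]; K=s["K"]; v,u=np.indices(z.shape)
    c=np.stack([(u-K[0,2])/K[0,0]*z,(v-K[1,2])/K[1,1]*z,z],-1)
    return (c-s["t"])@s["R"]
def proj(s,X):
    c=s["R"]@np.array(X)+s["t"]; p=s["K"]@c; return p[:2]/p[2]
E
python3 - <<'E'
from h import *
a=optics.snapshot("top");b=optics.snapshot("side")
np.savez("s0.npz",**{k+n:v for n,s in(("t",a),("s",b)) for k,v in s.items()})
cv2.imwrite("pics/top0.png",a["img"]);cv2.imwrite("pics/side0.png",b["img"])
for s in(a,b): print(s["K"].tolist(),(-s["R"].T@s["t"]).round(3),s["R"].round(3).tolist())
print(manip.read_state())
E
```

```text
[[374.32868234475706, 0.0, 253.71018536007995], [0.0, 374.32868234475706, 189.46790320635037], [0.0, 0.0, 1.0]] [ 0.421 -0.002  1.051] [[-0.025, -1.0, -0.001], [-0.998, 0.025, -0.056], [0.056, -0.001, -0.998]]
[[397.17922021269203, 0.0, 258.6318238078646], [0.0, 397.17922021269203, 193.37097309808394], [0.0, 0.0, 1.0]] [0.42  0.714 0.596] [[-0.999, -0.035, -0.019], [-0.003, 0.538, -0.843], [0.04, -0.842, -0.537]]
{'time_s': 0.1, 'joints': array([ 6.90522541e+01,  6.67396465e+00,  8.26332036e+01,  1.49234880e-05,
        9.07572108e+01, -2.16407061e+00]), 'dq': array([-0.01324384, -0.14254819, -0.04978131,  0.01134714,  0.03818535,
        0.0467393 ]), 'tau': array([ 1.94500579e-03, -7.33651257e+01, -6.33796120e+01,  2.66088485e-06,
        5.22583898e-03, -9.72643704e-06]), 'eef_pos': array([0.21727271, 0.63888697, 0.23059161]), 'ee_rot': array([[-9.46741034e-01,  3.21995735e-01, -4.01958034e-04],
       [ 3.21995983e-01,  9.46740453e-01, -1.04926924e-03],
       [ 4.26897126e-05, -1.12281511e-03, -9.99999369e-01]]), 'force': array([-0.13815908,  0.24381709,  0.34965029]), 'wrist_torque': array([ 0.03090585, -0.05269296, -0.00350616]), 'grip_force': 0.0, 'grip_width': 0.08549900594971518}
```

View pics/top0.png

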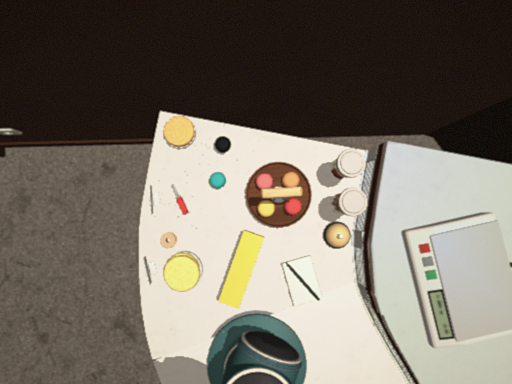

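View pics/side0.png

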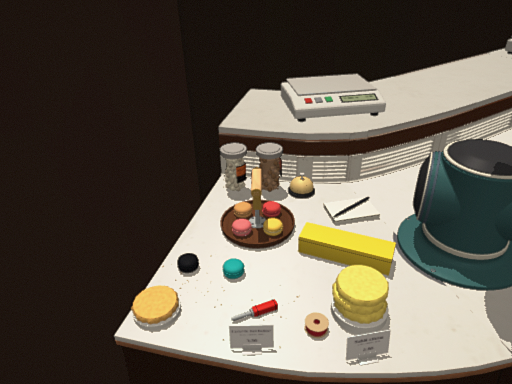

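The top picture has the tray at (278,194) with its pale bar roughly along world y. The pin's red grip is at (182,206), with the shaft pointing up-left to (174,186). The canisters are at (350,163) and (352,202), and the bell is at (338,235).

Things that could be taken for the pin, by top-view pixel:
- Red grip with steel shaft at (181,200). This is my choice.
- Dark pens at (152,198), (147,270) and (302,280).
- Red macaron at (293,206).

Things that could be taken for the macarons: turquoise (217,180) and black (222,145).

```bash
cat > m.py <<'E'
from h import *
d=np.load("s0.npz")
for n in "ts":
    s={k:d[k+n] for k in("img","range_z","K","R","t")}
    P=cloud(s); hsv=cv2.cvtColor(s["img"],cv2.COLOR_BGR2HSV); H,S,V=[hsv[...,i].astype(int) for i in range(3)]
    print(n)
    # pin grip
    roi=(P[...,1]>.1)&(P[...,2]<.04)&(P[...,2]>.004)
    red=((H<6)|(H>174))&(S>150)&(V>80)&(P[...,1]>.12)&(P[...,1]<.35)&(P[...,0]<.5)&(P[...,2]<.05)
    cnt,lab,st,ce=cv2.connectedComponentsWithStats(red.astype(np.uint8))
    for i in range(1,cnt):
        if st[i,4]>15:
            p=P[lab==i]; print("red",ce[i].round(1),st[i,4],np.median(p,0).round(4),p.min(0).round(3),p.max(0).round(3))
            q=p[:,:2]-p[:,:2].mean(0); w,v=np.linalg.eigh(q.T@q); print(" axis",np.degrees(np.arctan2(*v[::-1,1])).round(1))
    # bar
    m=(P[...,2]>.12)&(P[...,2]<.15)&(P[...,0]>.35)&(P[...,0]<.55)&(P[...,1]>-.15)&(P[...,1]<.05)&(S>60)
    p=P[m]; print("bar",m.sum(),np.median(p,0).round(4))
    top=p[p[:,2]>.131]; r=cv2.minAreaRect((top[:,:2]*1000).astype(np.float32)); print(len(top),r,np.median(top[:,2]))
    print("counter",np.median(P[(abs(P[...,0]-.35)<.02)&(abs(P[...,1]-.05)<.03)],0))
    print("pixel of bar",np.argwhere(m).mean(0))
E
python3 m.py
python3 - <<'E'
import numpy as np,cv2
d=np.load("s0.npz")
a=cv2.resize(d["imgt"][170:230,155:215],None,fx=8,fy=8,interpolation=2)[:480,:]
b=cv2.resize(d["imgs"][160:250,215:305],None,fx=5,fy=5,interpolation=2)
h=450;cv2.imwrite("pics/crop1.png",np.hstack([cv2.resize(a,(h-100,h)) if 0 else cv2.resize(a,(400,400)),cv2.resize(b,(400,400))]))
E
```

```text
t
red [181.8 205.1] 82 [0.4403 0.1963 0.0158] [0.418 0.182 0.011] [0.463 0.209 0.02 ]
 axis -156.6
bar 400 [ 0.4633 -0.0698  0.1356]
384 ((463.74810791015625, -69.79966735839844), (23.637922286987305, 99.14451599121094), 1.44782292842865) 0.13564036287466064
counter [0.35049154 0.04932357 0.00120766]
pixel of bar [192.1025 281.0575]
s
red [264.5 307.3] 236 [0.4377 0.1993 0.0154] [0.415 0.183 0.002] [0.462 0.212 0.019]
 axis -154.5
red [315.8 332.5] 72 [0.3466 0.2516 0.0093] [0.328 0.241 0.004] [0.363 0.255 0.016]
 axis 177.2
bar 300 [ 0.4624 -0.0579  0.1358]
252 ((462.3937072753906, -71.31980895996094), (23.728134155273438, 104.7796401977539), 2.9486069679260254) 0.1361261397037602
counter [0.34960732 0.03658709 0.00762643]
pixel of bar [181.68333333 255.97      ]
```

View pics/crop1.png

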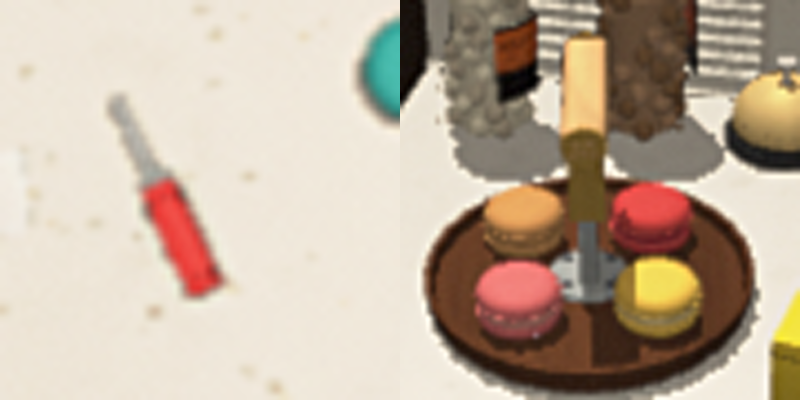

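The crop confirms the pin: red grip, collar and steel shaft pointing up-left. The measured heights and sizes also agree with the task text (bar top at 136 mm, 24x99 mm; grip top at 16 mm). Next I move above the pin.

{"name": "step_arm", "arguments": {"series": [{"dx":-0.0253,"dy":-0.0248,"gripper":1},{"dx":-0.0253,"dy":-0.0248,"gripper":1},{"dx":-0.0253,"dy":-0.0248,"gripper":1},{"dx":-0.0253,"dy":-0.0248,"gripper":1},{"dx":-0.0253,"dy":-0.0248,"gripper":1},{"dx":-0.0253,"dy":-0.0248,"gripper":1},{"dx":-0.0253,"dy":-0.0248,"gripper":1},{"dx":-0.0253,"dy":-0.0248,"gripper":1},{"dx":-0.0253,"dy":-0.0248,"gripper":1},{"dx":-0.0253,"dy":-0.0248,"gripper":1},{"dx":-0.0253,"dy":-0.0248,"gripper":1},{"dx":-0.0253,"dy":-0.0248,"gripper":1},{"dx":-0.0253,"dy":-0.0248,"gripper":1},{"dx":-0.0253,"dy":-0.0248,"gripper":1},{"spin":-8.44,"gripper":1},{"spin":-8.44,"gripper":1},{"spin":-8.44,"gripper":1},{"spin":-8.44,"gripper":1},{"spin":-8.44,"gripper":1},{"gripper":1}]}}

```text
invalid input
```

```bash
cat >> h.py <<'E'
def togo(target,yaw):
    "remaining shift in tool axes, spin to bring tool y to yaw"
    s=manip.read_state(); R=s["ee_rot"]; y=np.degrees(np.arctan2(R[1,1],R[0,1]))
    d=R.T@(np.array(target)-s["eef_pos"]); sp=(y-yaw+180)%360-180
    print("t",s["time_s"],"tcp",s["eef_pos"].round(4),"yaw y",y.round(2),"-> d",d.round(4),"spin",round(sp,2)); return s
def wristpin(s):
    P=cloud(s); hsv=cv2.cvtColor(s["img"],cv2.COLOR_BGR2HSV).astype(int); H,S,V=hsv[...,0],hsv[...,1],hsv[...,2]
    red=(((H<6)|(H>174))&(S>150)&(V>60)).astype(np.uint8)
    n,lab,st,ce=cv2.connectedComponentsWithStats(red)
    return P,lab,st,ce
E
python3 - <<'E'
from h import *
togo([.4403,.1963,.03],113.4)
s=optics.snapshot("wrist"); cv2.imwrite("pics/w1.png",s["img"])
P,lab,st,ce=wristpin(s)
for i in range(1,len(st)):
    if st[i,4]>100:
        p=P[lab==i]; p=p[p[:,2]>.012]
        if len(p)<20: continue
        r=cv2.minAreaRect((p[:,:2]*1000).astype(np.float32)); print(ce[i],st[i,4],p.mean(0),r)
E
```

```text
t 0.1 tcp [0.2173 0.6389 0.2306] yaw y 71.22 -> d [-0.3537 -0.347   0.201 ] spin -42.18
```

View pics/w1.png

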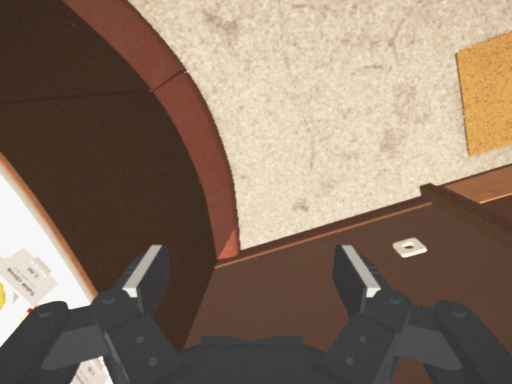

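The wrist view shows only the floor beyond the counter, because the move was refused. Every row probably needs all five keys, so I'll resend it that way.

{"name": "step_arm", "arguments": {"series": [{"gripper":1,"dx":-0.0253,"dy":-0.0248,"dz":0,"spin":0},{"gripper":1,"dx":-0.0253,"dy":-0.0248,"dz":0,"spin":0},{"gripper":1,"dx":-0.0253,"dy":-0.0248,"dz":0,"spin":0},{"gripper":1,"dx":-0.0253,"dy":-0.0248,"dz":0,"spin":0},{"gripper":1,"dx":-0.0253,"dy":-0.0248,"dz":0,"spin":0},{"gripper":1,"dx":-0.0253,"dy":-0.0248,"dz":0,"spin":0},{"gripper":1,"dx":-0.0253,"dy":-0.0248,"dz":0,"spin":0},{"gripper":1,"dx":-0.0253,"dy":-0.0248,"dz":0,"spin":0},{"gripper":1,"dx":-0.0253,"dy":-0.0248,"dz":0,"spin":0},{"gripper":1,"dx":-0.0253,"dy":-0.0248,"dz":0,"spin":0},{"gripper":1,"dx":-0.0253,"dy":-0.0248,"dz":0,"spin":0},{"gripper":1,"dx":-0.0253,"dy":-0.0248,"dz":0,"spin":0},{"gripper":1,"dx":-0.0253,"dy":-0.0248,"dz":0,"spin":0},{"gripper":1,"dx":-0.0253,"dy":-0.0248,"dz":0,"spin":0},{"gripper":1,"dx":0,"dy":0,"dz":0,"spin":-8.44},{"gripper":1,"dx":0,"dy":0,"dz":0,"spin":-8.44},{"gripper":1,"dx":0,"dy":0,"dz":0,"spin":-8.44},{"gripper":1,"dx":0,"dy":0,"dz":0,"spin":-8.44},{"gripper":1,"dx":0,"dy":0,"dz":0,"spin":-8.44},{"gripper":1,"dx":0,"dy":0,"dz":0,"spin":0}]}}

```text
time_s: 2.15
eef_pos: [0.4408, 0.1963, 0.2312]
ee_rot: [[-0.917, -0.4, -0.0], [-0.4, 0.917, -0.0], [0.0, -0.0, -1.0]]
force: [-0.4, 0.1, -0.1]
grip_width: 0.0856
grip_force: 0.0
```

```bash
cat > w.py <<'E'
from h import *
togo([.4403,.1963,.03],113.4)
s=optics.snapshot("wrist"); cv2.imwrite("pics/w2.png",s["img"])
P,lab,st,ce=wristpin(s)
for i in range(1,len(st)):
    if st[i,4]>100:
        p=P[lab==i]; p=p[p[:,2]>.012]
        if len(p)<20: continue
        r=cv2.minAreaRect((p[:,:2]*1000).astype(np.float32)); print(ce[i],st[i,4],p.mean(0),r)
E
python3 w.py
```

```text
t 2.15 tcp [0.4408 0.1963 0.2312] yaw y 113.58 -> d [4.000e-04 2.000e-04 2.012e-01] spin 0.18
[12.01231061 49.18371212] 1056 [ 0.42595982 -0.09305286  0.03085507] ((389.18878173828125, 21.0914306640625), (45.04437255859375, 285.4088439941406), 17.331710815429688)
[251.62414579 161.07061503] 439 [0.43834264 0.19594805 0.01501908] ((439.4341735839844, 196.1924591064453), (48.514007568359375, 14.23819351196289), 23.926876068115234)
```

View pics/w2.png

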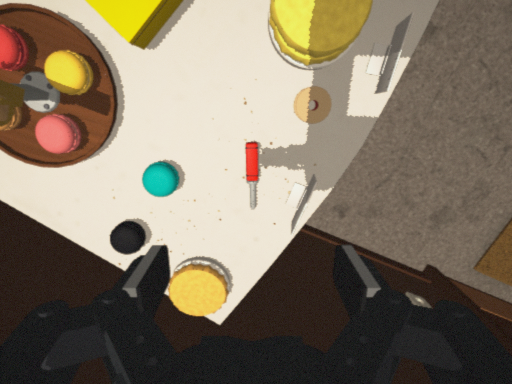

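The wrist view shows the pin at (252,161) lying along the image columns, so the jaw line is square to it. Its position and yaw (23.6°) agree with the top view. The turquoise piece at (160,180) and the card at (300,195) are clear of the half-open fingers.

{"name": "step_arm", "arguments": {"series": [{"gripper":0.5,"dx":0,"dy":0,"dz":0.033,"spin":0},{"gripper":0.5,"dx":0,"dy":0,"dz":0.033,"spin":0},{"gripper":0.5,"dx":0,"dy":0,"dz":0.033,"spin":0},{"gripper":0.5,"dx":0,"dy":0,"dz":0.033,"spin":0},{"gripper":0.5,"dx":0,"dy":0,"dz":0.033,"spin":0},{"gripper":0.5,"dx":0,"dy":0,"dz":0.033,"spin":0},{"gripper":0.5,"dx":0.0007,"dy":0,"dz":0.01,"spin":0},{"gripper":0.5,"dx":0,"dy":0,"dz":0.01,"spin":0},{"gripper":0.5,"dx":0,"dy":0,"dz":0.005,"spin":0},{"gripper":0.5,"dx":0,"dy":0,"dz":0.003,"spin":0},{"gripper":0.5,"dx":0,"dy":0,"dz":0,"spin":0},{"gripper":0.5,"dx":0,"dy":0,"dz":0,"spin":0}]}}

```text
time_s: 3.4
eef_pos: [0.4406, 0.1962, 0.0061]
ee_rot: [[-0.918, -0.397, 0.001], [-0.397, 0.918, 0.0], [-0.001, -0.0, -1.0]]
force: [-0.2, -0.1, 0.7]
grip_width: 0.0427
grip_force: 0.0
```

{"name": "step_arm", "arguments": {"series": [{"gripper":0.4,"dx":0,"dy":0,"dz":0.0025,"spin":0},{"gripper":0,"dx":0,"dy":0,"dz":0,"spin":0},{"gripper":0,"dx":0,"dy":0,"dz":0,"spin":0},{"gripper":0,"dx":0,"dy":0,"dz":0,"spin":0},{"gripper":0,"dx":0,"dy":0,"dz":0,"spin":0},{"gripper":0,"dx":0,"dy":0,"dz":0,"spin":0},{"gripper":0,"dx":0,"dy":0,"dz":0,"spin":0},{"gripper":0,"dx":0,"dy":0,"dz":0,"spin":0}]}}

```text
time_s: 4.2
eef_pos: [0.4404, 0.1961, 0.0031]
ee_rot: [[-0.918, -0.397, 0.0], [-0.397, 0.918, 0.0], [-0.0, -0.0, -1.0]]
force: [-0.9, 0.1, 5.8]
grip_width: 0.0144
grip_force: 59.3
```

{"name": "step_arm", "arguments": {"series": [{"gripper":0,"dx":0,"dy":0,"dz":-0.018,"spin":0},{"gripper":0,"dx":0,"dy":0,"dz":-0.018,"spin":0},{"gripper":0,"dx":0,"dy":0,"dz":-0.018,"spin":0},{"gripper":0,"dx":0,"dy":0,"dz":-0.018,"spin":0},{"gripper":0,"dx":0,"dy":0,"dz":0,"spin":5},{"gripper":0,"dx":0,"dy":0,"dz":0,"spin":6},{"gripper":0,"dx":0,"dy":0,"dz":0,"spin":6},{"gripper":0,"dx":0,"dy":0,"dz":0,"spin":4.5},{"gripper":0,"dx":0.0073,"dy":-0.0261,"dz":0,"spin":0},{"gripper":0,"dx":0.0073,"dy":-0.0261,"dz":0,"spin":0},{"gripper":0,"dx":0.0073,"dy":-0.0261,"dz":0,"spin":0},{"gripper":0,"dx":0.0073,"dy":-0.0261,"dz":0,"spin":0},{"gripper":0,"dx":0.0073,"dy":-0.0261,"dz":0,"spin":0},{"gripper":0,"dx":0.0073,"dy":-0.0261,"dz":0,"spin":0},{"gripper":0,"dx":0.0073,"dy":-0.0261,"dz":0,"spin":0},{"gripper":0,"dx":0.0073,"dy":-0.0261,"dz":0,"spin":0},{"gripper":0,"dx":0.0073,"dy":-0.0261,"dz":0,"spin":0},{"gripper":0,"dx":0.0073,"dy":-0.0261,"dz":0,"spin":0},{"gripper":0,"dx":0,"dy":0,"dz":0,"spin":0},{"gripper":0,"dx":0,"dy":0,"dz":0,"spin":0}]}}

```text
time_s: 6.2
eef_pos: [0.3759, -0.0675, 0.0746]
ee_rot: [[-0.999, -0.032, -0.0], [-0.032, 0.999, 0.0], [0.0, 0.0, -1.0]]
force: [1.0, 0.3, -1.0]
grip_width: 0.0143
grip_force: 58.8
```

```bash
cat > w3.py <<'E'
import sys
from h import *
tag=sys.argv[1]
togo([.377,-.072,.0751],91.7)
S={n:optics.snapshot(n) for n in("wrist","side","top")}
np.savez(f"s{tag}.npz",**{k+n[0]:v for n,s in S.items() for k,v in s.items()})
tip=[.435,-.0705,.08]
for n,s in S.items(): print(n,proj(s,tip).round(0),proj(s,[.4637,-.0698,.08]).round(0))
a=S["wrist"]["img"]; c=proj(S["side"],[.42,-.07,.08]).astype(int)
b=S["side"]["img"][max(c[1]-60,0):c[1]+60,c[0]-50:c[0]+50]
cv2.imwrite(f"pics/w{tag}.png",np.hstack([cv2.resize(a,(480,360)),cv2.resize(b,(300,360),interpolation=2)]))
E
python3 w3.py 3
```

```text
t 6.2 tcp [ 0.3759 -0.0675  0.0746] yaw y 91.82 -> d [-0.001  -0.0045 -0.0005] spin 0.12
wrist [243. 338.] [243. 374.]
side [268. 199.] [256. 199.]
top [280. 204.] [279. 193.]
```

View pics/w3.png

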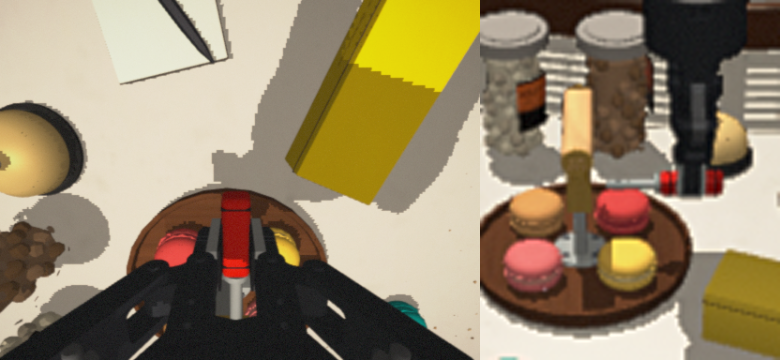

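The pin is held level, with its grip at (236,230) in the wrist half and its shaft running toward the sleeve in the side half, where the shaft is at about (637,185). Next I measure the shaft against the bar within the same cameras, so that the calibration bias cancels.

```bash
cat > m3.py <<'E'
from h import *
import sys
d=np.load(f"s{sys.argv[1]}.npz")
S={n:{k:d[k+n] for k in("img","range_z","K","R","t")} for n in "wst"}
def ray(s,u,v,ax,val):
    r=s["R"].T@np.array([(u-s["K"][0,2])/s["K"][0,0],(v-s["K"][1,2])/s["K"][1,1],1]); c=-s["R"].T@s["t"]
    return c+r*(val-c[ax])/r[ax]
s=S["t"];P=cloud(s);hsv=cv2.cvtColor(s["img"],cv2.COLOR_BGR2HSV).astype(int)
m=(P[...,2]>.129)&(P[...,2]<.142)&(abs(P[...,0]-.463)<.03)&(abs(P[...,1]+.07)<.07)&(hsv[...,1]>60)&(hsv[...,2]>110)
print("bar",m.sum(),cv2.minAreaRect((P[m][:,:2]*1000).astype(np.float32)))
print("top sat rows"); 
for v in range(194,210): print(v,s["img"][v,268:292].sum(-1)//3, (P[v,280]*1000).round(0))
s=S["s"];P=cloud(s)
print("side gray"); 
c=proj(s,[.435,-.0705,.08]).astype(int);print(c)
for v in range(c[1]-8,c[1]+12): print(v,s["img"][v,c[0]-20:c[0]+14].sum(-1)//3)
s=S["w"];P=cloud(s)
c=proj(s,[.42,-.0705,.08]).astype(int);print("wrist",c)
for v in range(c[1]-20,c[1]+30,6): print(v,s["img"][v,c[0]-24:c[0]+24:2].sum(-1)//3,(P[v,c[0]]*1000).round(1))
E
python3 m3.py 3
```

```text
bar 391 ((463.7107238769531, -70.07440185546875), (24.059898376464844, 99.53248596191406), 1.723083734512329)
top sat rows
194 [203 205 206 209 210 211 212 213 213 212 210 211 210 211 210 210 210 209
 209 209 209 209 209 209] [459. -67. 135.]
195 [203 205 210 210 211 211 211 211 211 210 208 207 206 207 206 203 202 201
 198 195 193 192 189 186] [456. -67. 135.]
196 [198 198 197 196 192 191 189 185 183 181 180 178 180 179 177 174 171 168
 164 160 155 150 142 135] [454. -67. 134.]
197 [166 163 157 154 150 144 134 129 128 124 120 117 121 118 111 103 108 109
 101  99  95  92  88  90] [452. -67. 131.]
198 [ 83  84  83  98 114 103  89 105 114 118 114 113 114 107  85  72  80  82
  78  76  73  75  76  89] [453. -75.  15.]
199 [ 42  36  42  68  95  81  80 103 119 122 123 122 124 123 103  81  74  64
  69  73  72  94 109 122] [450. -76.  12.]
200 [ 55  51  51  52  67  74  88 113 122 126 126 124 124 126 117  98  71  53
  57  65  76 107 132 139] [447. -76.  10.]
201 [ 64  70  78  69  60  68  90 112 129 145 134 121 122 115 100  79  56  48
  65  75  86 104 135 143] [444. -75.  14.]
202 [ 70  80  90 
[... 4145 characters left out ...]
  27  26  28  36  66  64  66  67  67  67  69 104 149 164 169 167
 153 112  99 119  78  75] [458.8 -71.2  34.8]
322 [ 27  25  28  29  25  31  67  64  69  67  68  68  68  98 150 163 168 165
 148 107  74  76  74  68] [458.7 -71.   41.2]
328 [ 21  16  30  26  25  38  68  66  65  69  70  66  67 102 148 165 168 164
 145 103  74  75  74  90] [459.3 -70.9  46.5]
334 [ 24  24  25  30  33  41  69  68  67  67  69  69  66  97 149 164 164 162
 146 103  73  86 147 101] [458.7 -70.7  52.8]
340 [ 12  27  32  26  21  28  26  28  20  27  22  27  27  51  91 130 151 135
  87  50  34  15  24  28] [366.3 -70.5 148.3]
346 [29 16 23 22 23 26 15 31 22 32 25 26 23 22 23 25 21 25 27 31 25 24 25 28] [365.2 -70.4 151.6]
```

```bash
cat > m4.py <<'E'
import sys
from h import *
d=np.load(f"s{sys.argv[1]}.npz")
S={n:{k:d[k+n] for k in("img","range_z","K","R","t")} for n in "wst"}
def ray(s,u,v,ax,val):
    r=s["R"].T@np.array([(u-s["K"][0,2])/s["K"][0,0],(v-s["K"][1,2])/s["K"][1,1],1]); c=-s["R"].T@s["t"]
    return c+r*(val-c[ax])/r[ax]
print("top shaft",ray(S["t"],277.43,203,2,.08),ray(S["t"],277.4,202,2,.08))
print("side shaft",ray(S["s"],276,200.17,1,-.068),ray(S["s"],276,200.17,1,-.070))
s=S["w"];P=cloud(s)
for v in (304,316,328,336):
    print(v,"post y px", [(u,*(P[v,u]*1000).round(1)) for u in range(224,276,3)])
sh=[(v,(P[v,251]*1000).round(1).tolist()) for v in range(296,340,6)]; print("shaft",sh)
# shaft edges subpixel in wrist
g=cv2.cvtColor(s["img"],cv2.COLOR_BGR2GRAY).astype(float)
for v in (306,320,334):
    gr=np.diff(cv2.GaussianBlur(g,(1,5),0)[v,236:266]); print(v,236.5+gr.argmax(),236.5+gr.argmin())
E
python3 m4.py 3
```

```text
top shaft [ 0.43792843 -0.06375574  0.08      ] [ 0.44052137 -0.06375292  0.08      ]
side shaft [ 0.41661994 -0.068       0.07840877] [ 0.41661068 -0.07        0.07708483]
304 post y px [(224, np.float64(360.3), np.float64(-77.0), np.float64(139.9)), (227, np.float64(366.1), np.float64(-76.5), np.float64(132.9)), (230, np.float64(377.5), np.float64(-76.3), np.float64(119.1)), (233, np.float64(384.1), np.float64(-75.5), np.float64(111.1)), (236, np.float64(386.5), np.float64(-74.2), np.float64(108.3)), (239, np.float64(458.8), np.float64(-74.8), np.float64(21.3)), (242, np.float64(458.1), np.float64(-72.3), np.float64(22.0)), (245, np.float64(410.2), np.float64(-70.0), np.float64(79.6)), (248, np.float64(408.0), np.float64(-68.3), np.float64(82.2)), (251, np.float64(407.8), np.float64(-66.6), np.float64(82.4)), (254, np.float64(407.7), np.float64(-64.9), np.float64(82.4)), (257, np.float64(408.5), np.float64(-63.2), np.float64(81.3)), (260, np.float64(465.5), np.float64(-56.9), np.float64(12.5)), (263, np.float64(466.0), np.float64(-54.2), np.float64(11.8)), (266, np.float64(465.0), 
[... 3268 characters left out ...]
float64(-62.3), np.float64(81.2)), (260, np.float64(453.5), np.float64(-58.9), np.float64(59.5)), (263, np.float64(453.4), np.float64(-56.8), np.float64(59.5)), (266, np.float64(487.6), np.float64(-51.3), np.float64(25.2)), (269, np.float64(483.7), np.float64(-49.2), np.float64(29.1)), (272, np.float64(482.0), np.float64(-46.9), np.float64(30.6)), (275, np.float64(367.0), np.float64(-60.5), np.float64(145.8))]
shaft [(296, [400.0, -66.9, 85.3]), (302, [402.8, -66.8, 86.7]), (308, [410.1, -66.5, 82.9]), (314, [415.0, -66.4, 82.0]), (320, [418.8, -66.3, 82.6]), (326, [423.6, -66.1, 82.1]), (332, [427.5, -66.0, 82.7]), (338, [431.8, -65.9, 82.8])]
306 245.5 255.5
320 245.5 257.5
334 245.5 257.5
```

{"name": "step_arm", "arguments": {"series": [{"gripper":0,"dx":0,"dy":-0.004,"dz":-0.0005,"spin":0},{"gripper":0,"dx":0,"dy":-0.0033,"dz":0,"spin":0},{"gripper":0,"dx":0,"dy":0,"dz":0,"spin":0},{"gripper":0,"dx":0,"dy":0,"dz":0,"spin":0}]}}

```text
time_s: 6.75
eef_pos: [0.3763, -0.0746, 0.0753]
ee_rot: [[-0.999, -0.033, -0.0], [-0.033, 0.999, 0.0], [0.0, 0.0, -1.0]]
force: [0.7, -0.3, -0.9]
grip_width: 0.0142
grip_force: 58.8
```

```bash
python3 w3.py 4; cat > m5.py <<'E'
import sys
from h import *
d=np.load(f"s{sys.argv[1]}.npz")
s={k:d[k+"w"] for k in("img","range_z","K","R","t")};P=cloud(s)*1000
g=cv2.cvtColor(s["img"],cv2.COLOR_BGR2GRAY)
for v in(318,330,334,336,338): print(v,[(u,g[v,u],int(P[v,u,0]),round(P[v,u,1],1),int(P[v,u,2])) for u in range(224,278,2)])
t=d["imgt"]
for v in range(200,205): print(v,t[v,270:290].sum(-1)//3)
E
python3 m5.py 4
```

```text
t 6.75 tcp [ 0.3763 -0.0746  0.0753] yaw y 91.91 -> d [-0.0008  0.0025  0.0002] spin 0.21
wrist [255. 337.] [254. 373.]
side [268. 199.] [256. 199.]
top [280. 204.] [279. 193.]
318 [(224, np.uint8(25), 360, np.float64(-83.5), 147), (226, np.uint8(30), 365, np.float64(-83.3), 141), (228, np.uint8(30), 383, np.float64(-84.1), 121), (230, np.uint8(44), 385, np.float64(-83.4), 119), (232, np.uint8(50), 485, np.float64(-88.0), 9), (234, np.uint8(57), 485, np.float64(-86.2), 9), (236, np.uint8(72), 458, np.float64(-83.5), 38), (238, np.uint8(71), 458, np.float64(-81.9), 38), (240, np.uint8(67), 459, np.float64(-80.4), 37), (242, np.uint8(66), 458, np.float64(-78.9), 38), (244, np.uint8(76), 458, np.float64(-77.3), 38), (246, np.uint8(138), 419, np.float64(-76.2), 80), (248, np.uint8(161), 419, np.float64(-75.0), 81), (250, np.uint8(169), 418, np.float64(-73.9), 83), (252, np.uint8(172), 418, np.float64(-72.7), 82), (254, np.uint8(165), 418, np.float64(-71.6), 82), (256, np.uint8(135), 418, np.float64(-70.4), 82), (258, np.uint8(81), 420, np.float64(-69.1), 79), (260, np.uint8(71), 457, np.
[... 5514 characters left out ...]
4(-70.5), 147), (268, np.uint8(32), 366, np.float64(-70.0), 148), (270, np.uint8(23), 366, np.float64(-69.3), 147), (272, np.uint8(33), 367, np.float64(-68.6), 147), (274, np.uint8(30), 367, np.float64(-68.0), 147), (276, np.uint8(23), 366, np.float64(-67.5), 148)]
200 [ 61  60  60  59  77 114 127 125 127 127 129 125 117  97  74  53  57  66
  77 108]
201 [ 70  68  66  67  77 106 120 118 121 132 152 129  97  75  56  51  64  77
  83 107]
202 [ 71  70  71  69  63  69  72  80  85 121 162 130  78  49  48  60  81 107
 110 131]
203 [ 74  73  78  72  54  43  52  54  58  77 104  91  61  51  62  79 103 128
 137 143]
204 [ 78  77  77  73  54  45  56  64  62  61  64  62  56  51  58  72  91 113
 133 142]
```

Both post edges now show in the wrist view. Its centre (-71.9 mm) matches the shaft axis extrapolated to it (-71.8 mm), and the heights agree within 1 mm. I start inserting, watching the force.

{"name": "step_arm", "arguments": {"series": [{"gripper":0,"dx":-0.004,"dy":0,"dz":0,"spin":0},{"gripper":0,"dx":-0.004,"dy":0,"dz":0,"spin":0},{"gripper":0,"dx":-0.003,"dy":0,"dz":0,"spin":0},{"gripper":0,"dx":-0.003,"dy":0,"dz":0,"spin":0},{"gripper":0,"dx":-0.003,"dy":0,"dz":0,"spin":0},{"gripper":0,"dx":0,"dy":0,"dz":0,"spin":0}]}}

```text
time_s: 7.5
eef_pos: [0.3936, -0.074, 0.0753]
ee_rot: [[-0.999, -0.034, -0.0], [-0.034, 0.999, 0.0], [0.0, 0.0, -1.0]]
force: [-0.6, 0.0, 0.2]
grip_width: 0.0145
grip_force: 58.8
```

{"name": "step_arm", "arguments": {"series": [{"gripper":0,"dx":-0.003,"dy":0,"dz":0,"spin":0},{"gripper":0,"dx":-0.003,"dy":0,"dz":0,"spin":0},{"gripper":0,"dx":-0.003,"dy":0,"dz":0,"spin":0},{"gripper":0,"dx":-0.003,"dy":0,"dz":0,"spin":0},{"gripper":0,"dx":-0.003,"dy":0,"dz":0,"spin":0},{"gripper":0,"dx":0,"dy":0,"dz":0,"spin":0}]}}

```text
time_s: 8.1
eef_pos: [0.4085, -0.0735, 0.0753]
ee_rot: [[-0.999, -0.034, -0.0], [-0.034, 0.999, 0.0], [0.0, 0.0, -1.0]]
force: [-0.9, 0.5, -0.1]
grip_width: 0.0142
grip_force: 58.8
```

```bash
python3 w3.py 5
```

```text
t 8.1 tcp [ 0.4085 -0.0735  0.0753] yaw y 91.92 -> d [0.0314 0.0025 0.0002] spin 0.22
wrist [255. 293.] [254. 332.]
side [268. 199.] [256. 199.]
top [280. 204.] [279. 193.]
```

View pics/w5.png

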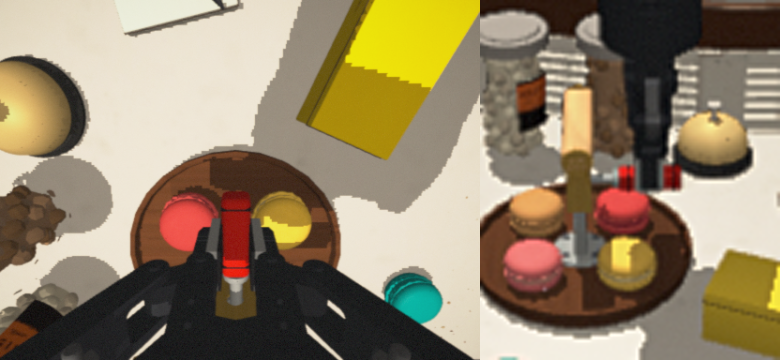

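The shaft is inside the sleeve: the side half shows the collar at about (610,178), near the sleeve at (578,178), and the handle has not been moved. I keep pushing until the collar meets the sleeve.

{"name": "step_arm", "arguments": {"series": [{"gripper":0,"dx":-0.003,"dy":0,"dz":0,"spin":0},{"gripper":0,"dx":-0.003,"dy":0,"dz":0,"spin":0},{"gripper":0,"dx":-0.003,"dy":0,"dz":0,"spin":0},{"gripper":0,"dx":-0.002,"dy":0,"dz":0,"spin":0},{"gripper":0,"dx":-0.001,"dy":0,"dz":0,"spin":0},{"gripper":0,"dx":-0.001,"dy":0,"dz":0,"spin":0},{"gripper":0,"dx":0,"dy":0,"dz":0,"spin":0}]}}

```text
time_s: 8.95
eef_pos: [0.4213, -0.073, 0.0753]
ee_rot: [[-0.999, -0.033, -0.0], [-0.033, 0.999, 0.0], [0.0, 0.0, -1.0]]
force: [-0.3, -0.2, -0.7]
grip_width: 0.0142
grip_force: 58.8
```

{"name": "step_arm", "arguments": {"series": [{"gripper":0,"dx":-0.001,"dy":0,"dz":0,"spin":0},{"gripper":0,"dx":-0.0005,"dy":0,"dz":0,"spin":0},{"gripper":0,"dx":0,"dy":0,"dz":0,"spin":0}]}}

```text
time_s: 9.25
eef_pos: [0.4228, -0.073, 0.0753]
ee_rot: [[-0.999, -0.034, 0.0], [-0.034, 0.999, 0.0], [-0.0, 0.0, -1.0]]
force: [-0.4, 0.4, 1.1]
grip_width: 0.0148
grip_force: 58.8
```

{"name": "step_arm", "arguments": {"series": [{"gripper":0,"dx":-0.0006,"dy":0,"dz":0,"spin":0},{"gripper":0,"dx":-0.0006,"dy":0,"dz":0,"spin":0},{"gripper":0,"dx":0,"dy":0,"dz":0,"spin":0}]}}

```text
time_s: 9.55
eef_pos: [0.424, -0.073, 0.0753]
ee_rot: [[-0.999, -0.034, -0.0], [-0.034, 0.999, 0.0], [0.0, 0.0, -1.0]]
force: [0.5, 0.3, -0.1]
grip_width: 0.0146
grip_force: 58.8
```

{"name": "step_arm", "arguments": {"series": [{"gripper":0,"dx":-0.0006,"dy":0,"dz":0,"spin":0},{"gripper":0,"dx":-0.0006,"dy":0,"dz":0,"spin":0},{"gripper":0,"dx":0,"dy":0,"dz":0,"spin":0}]}}

```text
time_s: 9.85
eef_pos: [0.4252, -0.0729, 0.0753]
ee_rot: [[-0.999, -0.034, -0.0], [-0.034, 0.999, -0.0], [0.0, -0.0, -1.0]]
force: [-0.4, -0.7, 0.0]
grip_width: 0.0143
grip_force: 58.8
```

```bash
cat > m6.py <<'E'
from h import *
togo([.4637,-.0698,.1],1.8)
for n in("top","side"):
    s=optics.snapshot(n);P=cloud(s);hsv=cv2.cvtColor(s["img"],cv2.COLOR_BGR2HSV).astype(int);H,S,V=hsv[...,0],hsv[...,1],hsv[...,2]
    m=(P[...,2]>.129)&(P[...,2]<.15)&(abs(P[...,0]-.463)<.035)&(abs(P[...,1]+.07)<.07)&(S>60)&(V>110)
    p=P[m]; print(n,"bar",m.sum(),cv2.minAreaRect((p[:,:2]*1000).astype(np.float32)) if len(p) else 0,np.median(p[:,2]))
    m=((H<6)|(H>174))&(S>150)&(V>60)&(P[...,2]>.06)&(P[...,2]<.1)&(abs(P[...,1]+.07)<.03)
    p=P[m]; print("red",m.sum(),p.min(0).round(4) if len(p) else 0,p.max(0).round(4) if len(p) else 0)
    cv2.imwrite(f"pics/m6{n}.png",s["img"])
E
python3 m6.py
```

```text
t 9.85 tcp [ 0.4252 -0.0729  0.0753] yaw y 91.92 -> d [-0.0386  0.0018 -0.0247] spin 90.12
top bar 0 0 nan
red 0 0 0
side bar 240 ((462.3929443359375, -72.65589141845703), (23.8792724609375, 103.73284912109375), 2.959789514541626) 0.13594341810434624
red 83 [ 0.4001 -0.0798  0.0746] [ 0.4474 -0.0597  0.0908]
  return _methods._mean(a, axis=axis, dtype=dtype,
  ret = ret.dtype.type(ret / rcount)
```

{"name": "step_arm", "arguments": {"series": [{"gripper":0,"dx":-0.0007,"dy":0,"dz":0,"spin":0},{"gripper":0,"dx":-0.0007,"dy":0,"dz":0,"spin":0},{"gripper":0,"dx":0,"dy":0,"dz":0,"spin":0}]}}

```text
time_s: 10.25
eef_pos: [0.4266, -0.0729, 0.0753]
ee_rot: [[-0.999, -0.033, -0.0], [-0.033, 0.999, 0.0], [0.0, 0.0, -1.0]]
force: [-0.6, 0.1, -0.2]
grip_width: 0.0141
grip_force: 58.8
```

{"name": "step_arm", "arguments": {"series": [{"gripper":0,"dx":-0.0007,"dy":0,"dz":0,"spin":0},{"gripper":0,"dx":-0.0007,"dy":0,"dz":0,"spin":0},{"gripper":0,"dx":0,"dy":0,"dz":0,"spin":0}]}}

```text
time_s: 10.55
eef_pos: [0.4279, -0.0728, 0.0753]
ee_rot: [[-0.999, -0.033, -0.0], [-0.033, 0.999, -0.0], [0.0, -0.0, -1.0]]
force: [-4.0, 0.8, 1.4]
grip_width: 0.0141
grip_force: 58.9
```

The force rose to -4 N along x, so the collar has met the sleeve. I let go and rise.

{"name": "step_arm", "arguments": {"series": [{"gripper":0.6,"dx":0,"dy":0,"dz":0,"spin":0},{"gripper":0.6,"dx":0,"dy":0,"dz":0,"spin":0},{"gripper":0.6,"dx":0,"dy":0,"dz":0,"spin":0},{"gripper":0.6,"dx":0,"dy":0,"dz":0,"spin":0},{"gripper":0.6,"dx":0,"dy":0,"dz":0,"spin":0},{"gripper":0.6,"dx":0,"dy":0,"dz":0,"spin":0},{"gripper":0.6,"dx":0,"dy":0,"dz":-0.02,"spin":0},{"gripper":0.6,"dx":0,"dy":0,"dz":-0.03,"spin":0},{"gripper":0.6,"dx":0,"dy":0,"dz":-0.03,"spin":0},{"gripper":0.6,"dx":0,"dy":0,"dz":-0.03,"spin":0},{"gripper":0.6,"dx":0,"dy":0,"dz":-0.03,"spin":0},{"gripper":0.6,"dx":0,"dy":0,"dz":0,"spin":0}]}}

```text
time_s: 11.75
eef_pos: [0.429, -0.0731, 0.2194]
ee_rot: [[-0.999, -0.033, 0.005], [-0.034, 0.999, -0.001], [-0.005, -0.001, -1.0]]
force: [-0.4, 0.9, 0.4]
grip_width: 0.0513
grip_force: 0.0
```

```bash
python3 m6.py 2>/dev/null; python3 - <<'E'
import cv2,numpy as np
s=cv2.imread("pics/m6side.png")[140:260,200:320]
from h import *
w=optics.snapshot("wrist")["img"]
cv2.imwrite("pics/c7.png",np.hstack([cv2.resize(s,(400,400),interpolation=2),cv2.resize(w,(400,400))]))
E
```

```text
t 11.75 tcp [ 0.429  -0.0731  0.2194] yaw y 91.92 -> d [-0.0341  0.0023  0.1196] spin 90.12
top bar 0 0 nan
red 0 0 0
side bar 238 ((464.92132568359375, -70.47187042236328), (22.864208221435547, 101.4255599975586), 1.8711004257202148) 0.13593941933572018
red 158 [ 0.4024 -0.0825  0.0614] [ 0.4497 -0.0619  0.0865]
```

View pics/c7.png

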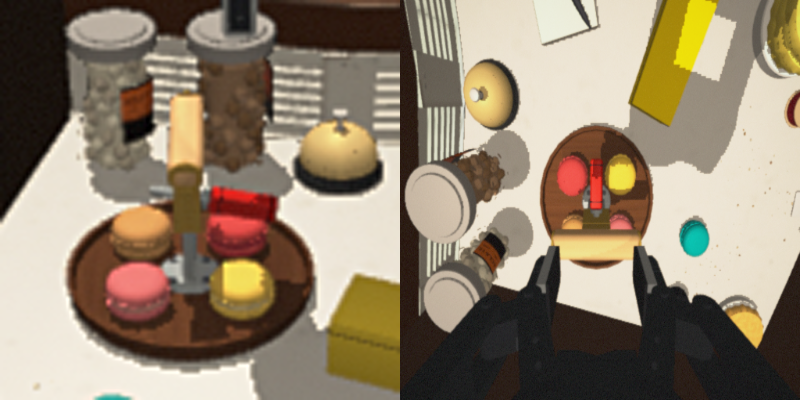

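The side half shows the pin through sleeve and post, drooping a little, with its shaft end out behind at (160,193). The red grip's front is at (212,200), with the collar against the sleeve. The wrist half shows the bar at (597,245) and all four macarons on the tray. Now I measure the bar from the wrist camera.

```bash
cat > m7.py <<'E'
from h import *
s=optics.snapshot("wrist");P=cloud(s);hsv=cv2.cvtColor(s["img"],cv2.COLOR_BGR2HSV).astype(int)
m=(P[...,2]>.131)&(P[...,2]<.142)&(abs(P[...,0]-.463)<.035)&(abs(P[...,1]+.07)<.065)&(hsv[...,1]>40)
p=P[m]; r=cv2.minAreaRect((p[:,:2]*1000).astype(np.float32)); print(m.sum(),r,np.median(p[:,2]))
E
python3 m7.py
```

```text
2503 ((464.5431213378906, -71.66542053222656), (23.714155197143555, 99.9508285522461), 1.660238265991211) 0.13484652298715835
```

{"name": "step_arm", "arguments": {"series": [{"gripper":0.7,"dx":0,"dy":0,"dz":0,"spin":8.2},{"gripper":0.7,"dx":0,"dy":0,"dz":0,"spin":8.2},{"gripper":0.7,"dx":0,"dy":0,"dz":0,"spin":8.2},{"gripper":0.7,"dx":0,"dy":0,"dz":0,"spin":8.2},{"gripper":0.7,"dx":0,"dy":0,"dz":0,"spin":8.2},{"gripper":0.7,"dx":0,"dy":0,"dz":0,"spin":8.2},{"gripper":0.7,"dx":0,"dy":0,"dz":0,"spin":8.2},{"gripper":0.7,"dx":0,"dy":0,"dz":0,"spin":8.2},{"gripper":0.7,"dx":0,"dy":0,"dz":0,"spin":8.2},{"gripper":0.7,"dx":0,"dy":0,"dz":0,"spin":8.2},{"gripper":0.7,"dx":0,"dy":0,"dz":0,"spin":8.2},{"gripper":0.7,"dx":0,"dy":0.02,"dz":0,"spin":0},{"gripper":0.7,"dx":0,"dy":0.016,"dz":0,"spin":0},{"gripper":0.7,"dx":0,"dy":0,"dz":0,"spin":0},{"gripper":0.7,"dx":0,"dy":0,"dz":0,"spin":0},{"gripper":0.7,"dx":0,"dy":0,"dz":0,"spin":0}]}}

```text
time_s: 13.55
eef_pos: [0.4633, -0.0717, 0.2148]
ee_rot: [[-0.03, 1.0, -0.001], [1.0, 0.03, 0.0], [0.0, -0.001, -1.0]]
force: [-0.4, -1.4, -0.4]
grip_width: 0.0597
grip_force: 0.0
```

```bash
python3 m7.py; python3 -c "
from h import *
togo([.4647,-.0715,.108],1.7)"
```

```text
3133 ((465.51922607421875, -71.96941375732422), (23.73565673828125, 100.31614685058594), 1.9338762760162354) 0.13466800291656988
t 13.6 tcp [ 0.4634 -0.0718  0.2151] yaw y 1.71 -> d [0.0002 0.0014 0.1071] spin 0.01
```

{"name": "step_arm", "arguments": {"series": [{"gripper":0.7,"dx":0,"dy":0.0017,"dz":0.02,"spin":0},{"gripper":0.7,"dx":0,"dy":0,"dz":0.025,"spin":0},{"gripper":0.7,"dx":0,"dy":0,"dz":0.02,"spin":0},{"gripper":0.7,"dx":0,"dy":0,"dz":0.015,"spin":0},{"gripper":0.7,"dx":0,"dy":0,"dz":0.015,"spin":0},{"gripper":0.7,"dx":0,"dy":0,"dz":0.012,"spin":0},{"gripper":0.7,"dx":0,"dy":0,"dz":0,"spin":0},{"gripper":0.5,"dx":0,"dy":0,"dz":0,"spin":0},{"gripper":0.4,"dx":0,"dy":0,"dz":0,"spin":0},{"gripper":0.34,"dx":0,"dy":0,"dz":0,"spin":0},{"gripper":0.3,"dx":0,"dy":0,"dz":0,"spin":0},{"gripper":0.27,"dx":0,"dy":0,"dz":0,"spin":0},{"gripper":0.2,"dx":0,"dy":0,"dz":0,"spin":0},{"gripper":0.1,"dx":0,"dy":0,"dz":0,"spin":0},{"gripper":0,"dx":0,"dy":0,"dz":0,"spin":0},{"gripper":0,"dx":0,"dy":0,"dz":0,"spin":0},{"gripper":0,"dx":0,"dy":0,"dz":0,"spin":0},{"gripper":0,"dx":0,"dy":0,"dz":0,"spin":0}]}}

```text
time_s: 15.4
eef_pos: [0.4656, -0.0717, 0.1089]
ee_rot: [[-0.03, 1.0, 0.0], [1.0, 0.03, -0.0], [-0.0, 0.0, -1.0]]
force: [-3.6, -1.2, 5.8]
grip_width: 0.0233
grip_force: 58.5
```

The bar is gripped (23 mm, 58 N). I lift gently.

{"name": "step_arm", "arguments": {"series": [{"gripper":0,"dx":0,"dy":0,"dz":-0.001,"spin":0},{"gripper":0,"dx":0,"dy":0,"dz":-0.001,"spin":0},{"gripper":0,"dx":0,"dy":0,"dz":-0.001,"spin":0},{"gripper":0,"dx":0,"dy":0,"dz":-0.001,"spin":0},{"gripper":0,"dx":0,"dy":0,"dz":-0.001,"spin":0},{"gripper":0,"dx":0,"dy":0,"dz":-0.001,"spin":0},{"gripper":0,"dx":0,"dy":0,"dz":-0.002,"spin":0},{"gripper":0,"dx":0,"dy":0,"dz":-0.003,"spin":0},{"gripper":0,"dx":0,"dy":0,"dz":-0.003,"spin":0},{"gripper":0,"dx":0,"dy":0,"dz":-0.003,"spin":0},{"gripper":0,"dx":0,"dy":0,"dz":-0.003,"spin":0},{"gripper":0,"dx":0,"dy":0,"dz":0,"spin":0}]}}

```text
time_s: 16.6
eef_pos: [0.4658, -0.0717, 0.1288]
ee_rot: [[-0.03, 1.0, 0.001], [1.0, 0.03, -0.0], [-0.0, 0.001, -1.0]]
force: [-0.5, -1.0, -5.9]
grip_width: 0.0229
grip_force: 59.1
```

```bash
cat > look.py <<'E'
from h import *
import sys
s=optics.snapshot("side"); c=s["img"][110:290,170:350]
cv2.imwrite(f"pics/{sys.argv[1]}.png",cv2.resize(c,(540,540),interpolation=2))
P=cloud(s); hsv=cv2.cvtColor(s["img"],cv2.COLOR_BGR2HSV).astype(int)
m=(hsv[...,2]<130)&(hsv[...,1]>90)&(hsv[...,0]<15)&(np.hypot(P[...,0]-.465,P[...,1]+.072)<.097)&(P[...,2]>.015)&(P[...,2]<.15)
p=P[m]; A=np.c_[p[:,:2]-[.465,-.072],np.ones(len(p))]; k=np.ones(len(p),bool)
for _ in range(5): co=np.linalg.lstsq(A[k],p[k,2],rcond=None)[0]; k=abs(A@co-p[:,2])<.006
print(len(p),k.sum(),"tilt x,y",co[:2].round(3),"z",co[2].round(4)); print(manip.read_state()["force"])
E
python3 look.py l1
```

```text
1697 1294 tilt x,y [-0.016 -0.006] z 0.0276
[-0.395176    0.62123585 -7.19802399]
```

View pics/l1.png

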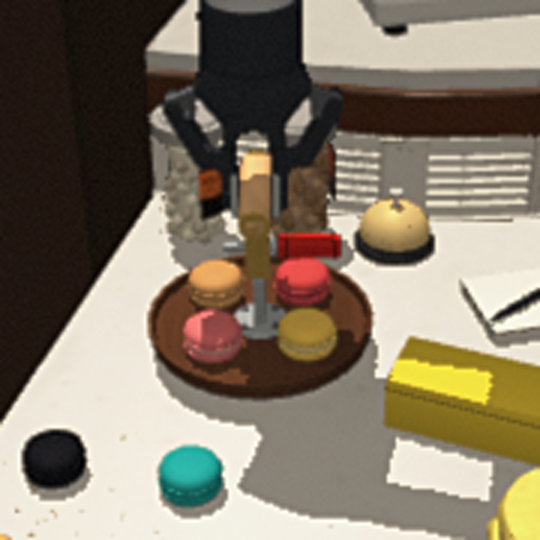

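The tray is off the counter and level (tilt about 0.017 rad). The pin is in place at (300,245) and all four macarons are on the tray at (217,282), (302,281), (212,335) and (307,333). I continue the lift.

{"name": "step_arm", "arguments": {"series": [{"gripper":0,"dx":0,"dy":0,"dz":-0.002,"spin":0},{"gripper":0,"dx":0,"dy":0,"dz":-0.004,"spin":0},{"gripper":0,"dx":0,"dy":0,"dz":-0.006,"spin":0},{"gripper":0,"dx":0,"dy":0,"dz":-0.007,"spin":0},{"gripper":0,"dx":0,"dy":0,"dz":-0.007,"spin":0},{"gripper":0,"dx":0,"dy":0,"dz":-0.007,"spin":0},{"gripper":0,"dx":0,"dy":0,"dz":-0.007,"spin":0},{"gripper":0,"dx":0,"dy":0,"dz":-0.007,"spin":0},{"gripper":0,"dx":0,"dy":0,"dz":-0.007,"spin":0},{"gripper":0,"dx":0,"dy":0,"dz":-0.007,"spin":0},{"gripper":0,"dx":0,"dy":0,"dz":-0.007,"spin":0},{"gripper":0,"dx":0,"dy":0,"dz":-0.006,"spin":0},{"gripper":0,"dx":0,"dy":0,"dz":-0.004,"spin":0},{"gripper":0,"dx":0,"dy":0,"dz":-0.003,"spin":0},{"gripper":0,"dx":0,"dy":0,"dz":-0.002,"spin":0},{"gripper":0,"dx":0,"dy":0,"dz":-0.001,"spin":0}]}}

```text
time_s: 18.25
eef_pos: [0.4656, -0.0717, 0.2124]
ee_rot: [[-0.03, 1.0, -0.0], [1.0, 0.03, 0.0], [0.0, -0.0, -1.0]]
force: [0.4, 0.7, -6.6]
grip_width: 0.023
grip_force: 59.1
```

{"name": "step_arm", "arguments": {"series": [{"gripper":0,"dx":0,"dy":0,"dz":0,"spin":0},{"gripper":0,"dx":0,"dy":0,"dz":0,"spin":0},{"gripper":0,"dx":0,"dy":0,"dz":0,"spin":0},{"gripper":0,"dx":0,"dy":0,"dz":0,"spin":0},{"gripper":0,"dx":0,"dy":0,"dz":0,"spin":0},{"gripper":0,"dx":0,"dy":0,"dz":0,"spin":0},{"gripper":0,"dx":0,"dy":0,"dz":0,"spin":0},{"gripper":0,"dx":0,"dy":0,"dz":0,"spin":0},{"gripper":0,"dx":0,"dy":0,"dz":0,"spin":0},{"gripper":0,"dx":0,"dy":0,"dz":0,"spin":0}]}}

```text
time_s: 19.25
eef_pos: [0.4656, -0.0717, 0.2123]
ee_rot: [[-0.03, 1.0, 0.0], [1.0, 0.03, -0.0], [-0.0, 0.0, -1.0]]
force: [0.9, 0.5, -7.0]
grip_width: 0.0232
grip_force: 59.1
```

```bash
python3 look.py l2
```

```text
1589 1236 tilt x,y [-0.004 -0.004] z 0.1106
[-0.12654776  0.92191078 -6.81263851]
```

View pics/l2.png

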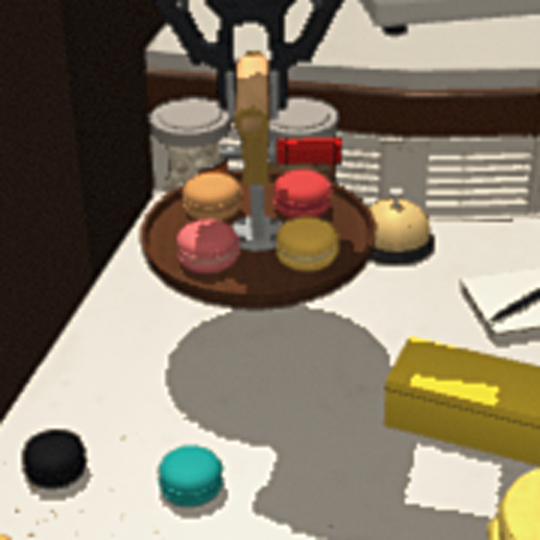

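The tray hangs level about 100 mm up (floor at 110 mm). The pin is seated at (307,150), about one collar's width from the sleeve, and all four macarons are aboard. I hand it in.

```bash
python3 -c "
from rig import manip
print(manip.hand_in())"
```

```text
the job is handed in; nothing more can be done
None
```

The lock pin is home and let go, and I handed the job in with the tray held level by the bar about 10 cm above the counter, all four macarons on it; the hand-in call returned no verdict.

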